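Set the juice dispenser's portion console for large cups

TASK

Set the sloping portion console for large cups: first turn the bar-shaped selector knob until it clicks in at the largest of the three round cup marks, then turn the round portion knob, a little at a time, until the pointer behind the clear window stands exactly at the tip of the triangular tab. Leave both knobs so, let go, and do not shift the glasses, jar or tongs that stand about.

Things in the scene. Friction and masses are not known exactly. Their poses are not given: they have to be found in the camera images.
- console: Fixed metal wedge, 340 wide (y) x 204 deep (x), 35 mm high in front, 152 at the back. Origin: centre of underside; x from low front to high back, y left, z up. Its panel slopes 30 deg from (x -102, z 35) to (x +102, z 152) mm. Knobs stand square on it, 70 mm up the slope: selector y +90, portion knob y -90. A clear window, 204 wide, 20 mm proud, covers the slope from 152 to 218 mm.
- selector_grip (a point): On the selector's axis, 28 mm out from the panel, 6 mm below the knob's top: a good place for the TCP. Site z: the axis, out of the panel; point x: along the bar to its white-lined end, turning with it. Selector: black bar 64 long x 14 wide, 7 to 34 mm above the panel, on a 60 mm disc.
- selector (a joint): Selector angle (rad), growing clockwise seen from in front; three spring detents (peak about 0.15 N m): -0.65 small cup (7 mm dot), 0 medium cup (12 mm dot, straight up the slope), +0.65 large cup (19 mm dot). The white-lined end points at the mark. Stops at +-0.71. Starts near the small or the medium mark.
- portion_grip (a point): On the portion knob's axis, 26 mm out from the panel, 6 mm below the knob's top: a good place for the TCP. Site z: the axis, out of the panel; point x: towards the white line on the knob, turning with it. Knob: black, round, fluted, 56 mm diameter, 2 to 32 mm above the panel.
- portion_knob_top (a point): Centre of the portion knob's flat top, 32 mm out from the panel. Turning clockwise (seen from in front) drives the pointer right (console -y), 20 to 40 mm per radian, some two thirds of a turn between stops; stiff (0.09 N m), stays where left. The knob is loose on its spindle: after a change of direction it turns freely for a few degrees before the pointer follows.
- pointer_tip (a point): Upper end of the black pointer (4 x 30 mm, foot 16 mm wide) under the clear window, where it cannot be touched; it slides along console y, 185 mm up the slope and 6 mm out from the panel, over a pale scale with ticks 10 mm apart. Starts near the left end.
- tab_tip (a point): Lower corner of the dark metal triangular tab (22 wide x 26 mm) under the window, on the same line as the pointer tip, about 30 to 90 mm to its right at the start. It stays put; pointer tip and tab tip coincide when the setting is right.
- tumbler_a: Bystander: clear tumbler 70 mm across, 95 mm high, behind the console. Origin: centre of its underside.
- tumbler_b: Bystander: the same tumbler, in front of the console.
- jar: Bystander: glass jar with a metal lid, 72 mm across, 110 mm high, behind the console, beside the tumbler. Origin: centre of its underside.
- tongs: Bystander: steel tongs 180 mm long, 16 mm high, lying in front of the console. Origin: its middle, on the counter.

How it is judged:
On the way, in this order (a step that is already met when the one before it is completed fails the run):
1. the selector is at the large cup mark (value of joint selector between 0.55 and 0.75 rad), for 0.2 s.
2. with the selector there, the pointer tip is brought to the tab tip (all of step 1 and distance between pointer_tip and tab_tip below 0.003 m), for 0.2 s.
At the end, for the whole second after the job is handed in: Selector within 0.1 rad of its large-cup detent (+0.65 rad) and the pointer tip within 3 mm of the tab tip, both staying so after the knobs are let go (all of step 2); the robot touches nothing.
It fails at once if the glass behind the console is shifted by more than 30 mm (distance of tumbler_a from where it was at the start of the episode above 0.03 m).
It fails at once if the glass in front of the console is shifted by more than 30 mm (distance of tumbler_b from where it was at the start of the episode above 0.03 m).
It fails at once if the jar is shifted by more than 30 mm (distance of jar from where it was at the start of the episode above 0.03 m).
It fails at once if the tongs is shifted by more than 30 mm (distance of tongs from where it was at the start of the episode above 0.03 m).
It fails at once if a glass or the jar is tipped over (angle between any of tumbler_a, tumbler_b, jar's own z axis and vertical above 0.5 rad).
It also fails if it takes over 58 s, if anything falls off the work surface, if the arm or the gripper's body presses on something with over 40 N, if the wrist force passes 120 N, or if a joint passes its speed limit or range.

ROBOT

A 6-joint arm with a two-finger parallel gripper is mounted at the origin on the work surface. World frame = base frame: x ahead of the robot, y to its left, z up, the work surface at z = 0. Lengths are in m, angles in rad, forces in N, time in s.
With the tool pointing down it reaches from about 0.425 to 0.95 m from the base axis. Payload 14.7 kg.
Tool frame: the origin (TCP) lies between the finger pads, 19 mm behind the fingertips; this is the grasp point; z points along the fingers, y is the line along which they close (so a half turn about z gives the same grasp; the last joint's range is limited). The gripper opens to 85 mm and grips with 20 to 120 N. Pads are 22 mm wide; open, the fingers measure 114 mm over their backs; the gripper's body (76 mm by 85 mm) begins 54 mm behind the grasp point. The pads swing forward as they close: fully open they stand 13 mm farther back than shut.
Start: joints at [1.233, 0.48, 1.596, -0, 1.065, -0.047], TCP at [0.186, 0.623, 0.25] pointing down, gripper open.
Joint ranges: [-2.75, 2.75], [-0.82, 2.05], [0.23, 2.67], [-1.56, 4.7], [0.09, 2.69], [-2.92, 2.92]. Speed limits (rad/s): [1.89, 1.89, 2.39, 3.01, 3.01, 3.01].

INTERFACE

Orientations are given as a unit quaternion [w, x, y, z].
In Python, from station import get_state, imaging, order gives the robot as it stands.
- The arm moves only by the shell command python3 -m crank 'ROWS' [OPENING] [FORCE]. ROWS is JSON, one flat list of numbers, 6 for each row, row after row: the shift along the tool's x, y, z in m, then the turn, a rotation vector about the tool's x, y, z in degrees. In form: [tx, ty, tz, rx, ry, rz, tx, ty, tz, rx, ry, rz, ...]. A call has 1 to 10 rows; each row is the pose to reach, as a shift and turn from the pose commanded when the call began, along the tool's axes at that moment; what a row does not reach only later rows make up. A row lasts 1/10 s, in which the tool goes at most 50 mm and 8.59 degrees, less where a joint would pass 70% of its speed; a pose out of reach is approached as far as the arm can. A call with a gripper value outside its range is refused whole. OPENING is the closure, from 0 (fully open) to 1 (shut), set as the call begins (- or left out, the last holds). The fingers move at their own pace and stop on an object; FORCE is the grip in N (left out, the last holds). Time passes only in rows, so rows that repeat a pose let the fingers close. It gives the time, the measured TCP pose, the force, the opening and the grip force at its end, in the units of the state.
- get_state(): the state, without advancing time (a new reading comes with each control period).
- imaging.snapshot(name): name is "scene" or "top" or "wrist"; returns the picture (480x640x3 uint8, red, green, blue); there is no depth.
- imaging.get_calibration(name): a dict with "vertical_fov" (degrees; the focal length in pixels is half the picture's height over the tangent of half this angle, whatever the lens; pixels are square), "cx", "cy" (the principal point, pixels), "R" (3x3) and "t" (3): a world point X has camera coordinates R X + t; the wrist camera has in their place "T_tool_cam" (4x4, takes a point from camera to tool coordinates, whose origin is the TCP and whose axes are the flange's). Camera axes: x right, y down, z forward; pixel columns grow to the right and rows downward; lengths in m; the calibration is good to about 2 mm. The wrist camera is an equidistant fisheye: a pixel r from the principal point sees the ray r / f radians off the axis. A picture is of the moment at which its call begins: read the wrist's pose just before it. get_calibration takes no time and is no camera call.
- order.hand_in(): hands the job in; it is judged then, once.
The state is a dict: "time_s": time; "joint_positions": joint angles; "dq": joint speeds; "joint_torque": joint torques, N m; "tool_pos": TCP position; "eef_rot": TCP orientation; "wrist_force": force on the tool from outside, world axes, zero at the start; "ft_torque": the same for the moment, N m; "gripper_width": finger opening in m; "gripper_force": force on a finger pad.
Only numpy, scipy, OpenCV 4.12 (cv2) and the standard library are available. Lean on these libraries where they do the work, as an engineer would, in place of code of your own. Each camera call takes 0.05 s, during which the arm holds its last target. There are 200 camera calls.

## Working session

There is one attempt and no reset: what is moved stays moved. The work goes in short steps, Python scripts to look and compute and a shell command to move; the robot and the scene stay as the last step left them, time stands still between calls to the robot, and variables do not carry over. Pictures are saved under pics/ and viewed, at most 10 in all, crops included, and the job is handed in when it is done.

```bash
mkdir -p pics; ls; python3 - <<'E'
from station import get_state, imaging
import cv2,numpy as np
s=get_state();print(s['time_s'],s['tool_pos'],s['eef_rot'],s['gripper_width'])
for n in("scene","top","wrist"):
    c=imaging.get_calibration(n);print(n,{k:np.round(v,4).tolist() for k,v in c.items()})
    if n!="wrist":
        im=imaging.snapshot(n);np.save(f'pics/{n}.npy',im);cv2.imwrite(f'pics/{n}0.png',im[:,:,::-1])
E
```

```text
pics
0.0 [0.18620248 0.62235475 0.24940584] [-1.12559449e-04  1.44907044e-01  9.89445103e-01 -5.69079135e-04] 0.08530927987786105
scene {'vertical_fov': 56.7437, 'cx': 320.5585, 'cy': 237.132, 'R': [[-0.0006, 0.9999, 0.0106], [0.8364, 0.0063, -0.548], [-0.5481, 0.0085, -0.8364]], 't': [-0.0438, -0.4488, 1.1723]}
top {'vertical_fov': 43.6754, 'cx': 331.5262, 'cy': 249.7754, 'R': [[0.0117, -0.9999, -0.009], [-0.9924, -0.0105, -0.1222], [0.1221, 0.0104, -0.9925]], 't': [0.0327, 0.5957, 1.3102]}
wrist {'vertical_fov': 65.7065, 'cx': 313.6347, 'cy': 236.988, 'T_tool_cam': [[-0.0, -0.9493, -0.3143, 0.081], [1.0, -0.0, 0.0001, 0.001], [-0.0001, -0.3143, 0.9493, -0.1241], [0.0, 0.0, 0.0, 1.0]]}
```

View pics/top0.png

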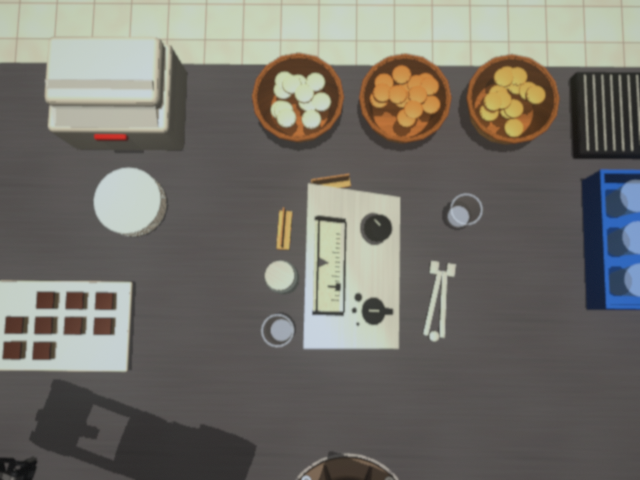

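View pics/scene0.png

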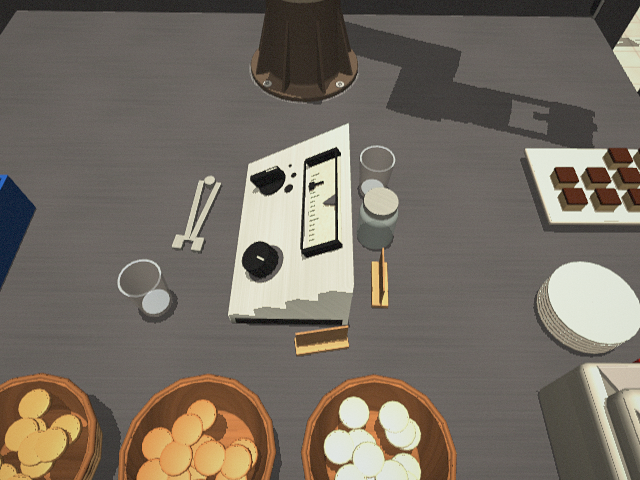

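The top view shows the console yawed about 90°, with its low front to the right (world −y). The selector is at (374,310), the portion knob at (376,228), the pointer near (337,287) and the tab near (322,262). Next is a zoomed view of both.

```bash
python3 - <<'E'
import cv2,numpy as np
a=np.load('pics/top.npy')[175:355,295:410];b=np.load('pics/scene.npy')[120:325,228:362]
a=cv2.resize(a,None,fx=3.3,fy=3.3,interpolation=cv2.INTER_CUBIC);b=cv2.resize(b,None,fx=2.9,fy=2.9,interpolation=cv2.INTER_CUBIC)
o=np.zeros((600,800,3),np.uint8);o[:a.shape[0],:a.shape[1]]=a;o[:b.shape[0],400:400+b.shape[1]]=b
cv2.imwrite('pics/zoom0.png',o[:,:,::-1])
E
```

```text
(no output)
```

View pics/zoom0.png

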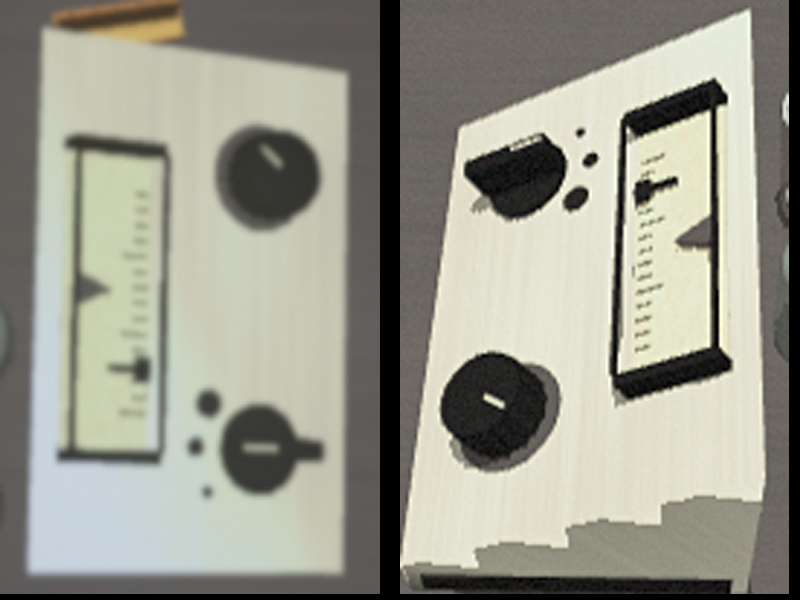

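The selector stands at medium, with its white line straight up the slope. The pointer tip is about 5 ticks (50 mm) left of the tab tip. I'll fit the console pose (x, y, yaw) from these corners and the knob centre.

```bash
cat > h.py <<'E'
import numpy as np
from scipy.optimize import least_squares
from scipy.spatial.transform import Rotation as Ro
from station import get_state, imaging
C,S=np.cos(np.pi/6),.5
def con(s,y,h): return np.array([-.102+s*C-h*S,y,.035+s*S+h*C])
def world(p,P): return Ro.from_euler('z',p[2]).apply(P)+[p[0],p[1],0]
def proj(c,X):
    f=240/np.tan(np.radians(c['vertical_fov'])/2);q=np.array(c['R'])@X+c['t'];return f*q[:2]/q[2]+[c['cx'],c['cy']]
def ray(c,uv):  # fixed camera ray: origin,dir
    f=240/np.tan(np.radians(c['vertical_fov'])/2);R=np.array(c['R'])
    return -R.T@c['t'],R.T@np.array([(uv[0]-c['cx'])/f,(uv[1]-c['cy'])/f,1])
def tcp(s): return np.array(s['tool_pos']),Ro.from_quat(np.roll(s['eef_rot'],-1))
def wproj(c,s,X):
    p,R=tcp(s);T=np.array(c['T_tool_cam']);q=T[:3,:3].T@(R.inv().apply(X-p)-T[:3,3])
    f=240/np.tan(np.radians(c['vertical_fov'])/2);r=np.hypot(q[0],q[1]);th=np.arctan2(r,q[2])
    return q[:2]/r*f*th+[c['cx'],c['cy']]
def plane(c,s,uv,p,h): # wrist pixel -> (s,y) on panel plane at height h
    pp,R=tcp(s);T=np.array(c['T_tool_cam']);f=240/np.tan(np.radians(c['vertical_fov'])/2)
    d=np.array(uv)-[c['cx'],c['cy']];r=np.hypot(*d);th=r/f
    D=R.apply(T[:3,:3]@np.array([*(d/r*np.sin(th)),np.cos(th)]));O=R.apply(T[:3,3])+pp
    iz=Ro.from_euler('z',-p[2]);O=iz.apply(O-[p[0],p[1],0]);D=iz.apply(D)
    n=np.array([-S,0,C]);o=con(0,0,h);X=O+D*((o-O)@n/(D@n))-o;return X@[C,0,S],X[1]
E
python3 - <<'E'
from h import *
L=.204/C
tz=lambda x,y:(x/3.3+295-.35,y/3.3+175-.35); sz=lambda x,y:((x-400)/2.9+228-.33,y/2.9+120-.33)
T=[((L,-.17,0),tz(42,27)),((0,-.17,0),tz(348,72)),((0,.17,0),tz(343,574)),((L,.17,0),tz(27,574)),((.07,-.09,.032),tz(269,177))]
Sc=[((L,.17,0),sz(751,10)),((0,.17,0),sz(459,128)),((L,-.17,0),sz(764,490)),((.07,-.09,.032),sz(492,400))]
ct,cs=[imaging.get_calibration(n) for n in("top","scene")]
def res(p,a=(T,Sc)):
    r=[]
    if a[0]: r+=[proj(ct,world(p,con(*k)))-v for k,v in a[0]]
    if a[1]: r+=[proj(cs,world(p,con(*k)))-v for k,v in a[1]]
    return np.ravel(r)
for a in((T,[]),([],Sc),(T,Sc)):
    o=least_squares(res,[.5,0,1.57],args=(a,),loss='soft_l1');print(o.x.round(4));print(o.fun.round(1))
p=o.x;np.save('p.npy',p)
for n,s,y,h in(("sel",.07,.09,.028),("por",.07,-.09,.026)):print(n,world(p,con(s,y,h)))
for u,n,c,y in((tz(108,368),'pointer',ct,0),(tz(110,289),'tab',ct,0),(sz(677,181),'pointer',cs,0),(sz(677,240),'tab',cs,0)):
    O,D=ray(c,u);iz=Ro.from_euler('z',-p[2]);O=iz.apply(O-[p[0],p[1],0]);D=iz.apply(D);nn=np.array([-S,0,C]);o=con(0,0,.006);X=O+D*((o-O)@nn/(D@nn))-o;print(n,X@[C,0,S],X[1])
E
```

```text
[ 0.549  -0.0101  1.5607]
[-0.1  0.5 -0.6  0.6 -0.3 -0.1 -0.1 -0.   5.3 -1.3]
[ 0.5518 -0.0086  1.557 ]
[ 0.2  1.6  0.3  1.7  0.6 -1.5 -5.2 -0.3]
[ 0.5496 -0.0092  1.5589]
[-0.4  0.1 -0.9  0.4 -0.9 -0.4 -0.6 -0.4  5.  -1.5 -0.3  0.7 -0.1  1.
  0.3 -3.  -5.4 -1.5]
sel [ 0.45891219 -0.06347953  0.09424871]
por [ 0.63891139 -0.06461526  0.09251666]
pointer 0.184394881336316 0.04272627262356214
tab 0.1843432352291735 -0.007150763568799845
pointer 0.18588031626477075 0.04282413297395077
tab 0.18635720946420312 -0.0025407303266491432
```

The pose is good: the pointer and tab fall at s ≈ 185 mm as they must, with about 47 mm between them. The knob residual comes from seeing the knob's side wall, and I'll refine it with the wrist camera. Next I'll add a helper that works out shift and turn for panel poses.

```bash
cat >> h.py <<'E'
def target(p,s,y,h,phi=0):
    up=world([0,0,p[2]],np.array([C,0,S]));n=world([0,0,p[2]],np.array([-S,0,C]))
    R=Ro.from_matrix(np.c_[up,np.cross(-n,up),-n])*Ro.from_euler('z',phi,degrees=True)
    return world(p,con(s,y,h)),R
def rel(pos,R):
    st=get_state();q,Q=tcp(st)
    print('shift',Q.inv().apply(pos-q).round(4),'turn',(Q.inv()*R).as_rotvec(degrees=True).round(2))
def where(p):
    st=get_state();q,Q=tcp(st);X=Ro.from_euler('z',-p[2]).apply(q-[p[0],p[1],0])-con(0,0,0)
    t,R=target(p,0,0,0);print('t',round(st['time_s'],2),'s,y,h',(X@np.array([[C,0,-S],[0,1,0],[S,0,C]]).T).round(4),'rot',(R.inv()*Q).as_rotvec(degrees=True).round(2),'w',round(st['gripper_width'],4),'gf',st['gripper_force'],'F',np.round(st['wrist_force'],1),'q6',np.round(st['joint_positions'],2))
E
python3 - <<'E'
from h import *
p=np.load('p.npy');_,R=target(p,0,0,0);rel(np.array([.5,.2,.36]),R)
E
```

```text
shift [-0.4217 -0.3148 -0.1102] turn [-19.41  25.71  72.21]
```

```bash
python3 -m crank '[-0.42,-0.315,-0.11,-19.4,25.7,72.2, -0.42,-0.315,-0.11,-19.4,25.7,72.2, -0.42,-0.315,-0.11,-19.4,25.7,72.2, -0.42,-0.315,-0.11,-19.4,25.7,72.2, -0.42,-0.315,-0.11,-19.4,25.7,72.2, -0.42,-0.315,-0.11,-19.4,25.7,72.2, -0.42,-0.315,-0.11,-19.4,25.7,72.2, -0.42,-0.315,-0.11,-19.4,25.7,72.2, -0.42,-0.315,-0.11,-19.4,25.7,72.2, -0.42,-0.315,-0.11,-19.4,25.7,72.2]' 0; python3 - <<'E'
from h import *
p=np.load('p.npy');where(p);rel(*target(p,.08,.05,.16))
E
```

```text
time_s: 1.1
tool_pos: [0.4761, 0.2285, 0.3523]
eef_rot: [-0.183, 0.689, 0.676, 0.185]
wrist_force: [1.0, 0.8, -0.8]
gripper_width: 0.0853
gripper_force: 0.0
t 1.1 s,y,h [0.1348 0.0762 0.4442] rot [-0.1   0.17  0.36] w 0.0853 gf 0.0 F [ 1.   0.8 -0.8] q6 [ 0.04  0.18  1.91  0.6   1.1  -0.23]
shift [-0.3717  0.0286 -0.0557] turn [ 0.1  -0.17 -0.36]
```

```bash
sed -i 's/\[\[C,0,-S\],\[0,1,0\],\[S,0,C\]\]/[[C,0,S],[0,1,0],[-S,0,C]]/' h.py; python3 -m crank '[-0.05,0,-0.05,0,0,0, -0.37,0.028,-0.056,0,0,0, -0.37,0.028,-0.056,0,0,0, -0.37,0.028,-0.056,0,0,0, -0.37,0.028,-0.056,0,0,0, -0.37,0.028,-0.056,0,0,0, -0.37,0.028,-0.056,0,0,0, -0.37,0.028,-0.056,0,0,0, -0.37,0.028,-0.056,0,0,0, -0.37,0.028,-0.056,0,0,0]'; python3 - <<'E'
from h import *
import cv2
p=np.load('p.npy');where(p);c=imaging.get_calibration('wrist');s=get_state();im=imaging.snapshot('wrist')
cv2.imwrite('pics/w1.png',im[:,:,::-1]);import json;json.dump({k:np.array(s[k]).tolist() for k in('tool_pos','eef_rot')},open('s1.json','w'))
for n,k in(('sel',(.07,.09,.034)),('por',(.07,-.09,.032)),('ptr',(.185,.0427,.006)),('tab',(.185,-.005,.006))):print(n,wproj(c,s,world(p,con(*k))))
E
```

```text
time_s: 2.1
tool_pos: [0.4996, -0.118, 0.2147]
eef_rot: [-0.183, 0.687, 0.678, 0.185]
wrist_force: [-0.3, -0.3, 1.0]
gripper_width: 0.0852
gripper_force: 0.0
t 2.1 s,y,h [0.0834 0.0486 0.1594] rot [0.01 0.11 0.1 ] w 0.0852 gf 0.0 F [-0.3 -0.3  1. ] q6 [-0.59  0.48  1.84  0.47  1.17 -0.84]
sel [256.30709036 254.21396719]
por [490.88984675 251.80128934]
ptr [321.51822091  92.03201165]
tab [386.08183304  93.72858154]
```

View pics/w1.png

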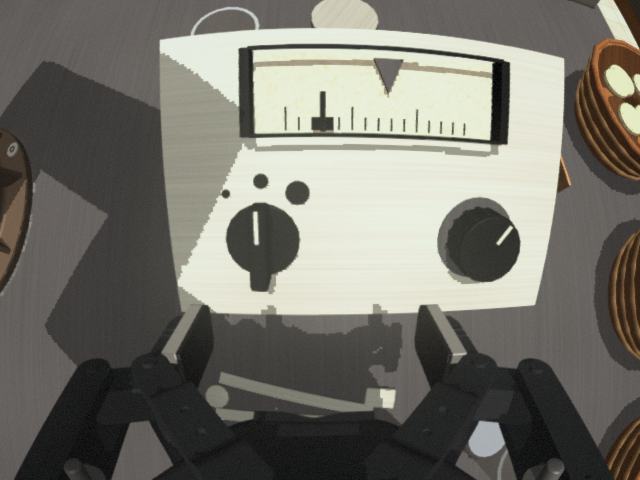

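The wrist view shows the selector at (260,245) and medium, the portion knob top near (490,246), the pointer tip at (322,92) and the tab tip at (388,95). The pointer and tab match the prediction. I'll check the knob edges against the fit.

```bash
python3 - <<'E'
from h import *
import cv2,json
p=np.load('p.npy');c=imaging.get_calibration('wrist');s=json.load(open('s1.json'))
im=cv2.imread('pics/w1.png')
P=lambda *k:wproj(c,s,world(p,con(*k)))
def hull(cs):return cv2.convexHull(np.array(cs,np.float32)).reshape(-1,2)
t=np.linspace(0,6.28,60)
sel=[P(.07+.03*np.cos(a),.09+.03*np.sin(a),h) for a in t for h in(.0,.007)]+[P(.07+i*.032,.09+j*.007,h) for i in(-1,1) for j in(-1,1) for h in(.007,.034)]
por=[P(.07+.028*np.cos(a),-.09+.028*np.sin(a),h) for a in t for h in(.002,.032)]
g=im.max(2)
for n,h,x0,x1 in(('sel',sel,215,310),('por',por,430,530)):
    h=hull(h);m=np.zeros(g.shape,np.uint8);m[198:300,x0:x1]=(g[198:300,x0:x1]<62)
    k,l,stt,cc=cv2.connectedComponentsWithStats(m);i=1+stt[1:,4].argmax()
    print(n,'pred box',h.min(0).round(1),h.max(0).round(1),'seen',stt[i],cc[i].round(1))
for n,uv,h in(('ptr',(322,92),.006),('tab',(388,95),.006),('line',(255.5,211),.034),('line',(257,245),.034),('pl',(498,244),.032),('pl',(513,227),.032)):print(n,np.round(plane(c,s,uv,p,h),4))
E
```

```text
sel pred box [224.3 202.5] [299.4 293.9] seen [261 206  13  83 439] [267.7 243.6]
por pred box [446.1 207.7] [520.8 284.3] seen [ 447  207   72   74 3825] [482.2 244.3]
ptr [0.185  0.0423]
tab [ 0.1841 -0.0065]
line [0.1021 0.089 ]
line [0.0771 0.0891]
pl [ 0.0764 -0.0954]
pl [ 0.0904 -0.1071]
```

Measurement and prediction agree within 2 px. Moving over the selector grip point, then down.

```bash
python3 - <<'E'
from h import *
p=np.load('p.npy');rel(*target(p,.07,.0895,.08));rel(*target(p,.07,.0895,.03))
E
```

```text
shift [-0.0145 -0.0409  0.0794] turn [-0.01 -0.09 -0.02]
shift [-0.0146 -0.0409  0.1294] turn [-0.01 -0.09 -0.02]
```

```bash
python3 -m crank '[-0.0145,-0.041,0.04,0,0,0, -0.0145,-0.041,0.08,0,0,0, -0.0145,-0.041,0.1,0,0,0, -0.0145,-0.041,0.115,0,0,0, -0.0145,-0.041,0.125,0,0,0, -0.0145,-0.041,0.1295,0,0,0, -0.0145,-0.041,0.1295,0,0,0, -0.0145,-0.041,0.1295,0,0,0]' 0; python3 - <<'E'
from h import *
p=np.load('p.npy');where(p);rel(*target(p,.07,.0895,.03))
E
```

```text
time_s: 2.95
tool_pos: [0.4601, -0.0651, 0.0965]
eef_rot: [-0.182, 0.687, 0.679, 0.185]
wrist_force: [-0.4, -0.7, -0.4]
gripper_width: 0.0849
gripper_force: 0.0
t 2.95 s,y,h [0.0697 0.0888 0.0308] rot [-0.06  0.02 -0.06] w 0.0849 gf 0.0 F [-0.4 -0.7 -0.4] q6 [-0.54  0.6   2.05  0.6   0.87 -1.02]
shift [ 0.0003 -0.0007  0.0008] turn [ 0.06 -0.02  0.06]
```

```bash
python3 -m crank '[0,0,0,0,0,0, 0,0,0,0,0,0, 0,0,0,0,0,0, 0,0,0,0,0,0, 0,0,0,0,0,0, 0,0,0,0,0,0, 0,0,0,0,0,0, 0,0,0,0,0,0, 0,0,0,0,0,0, 0,0,0,0,0,0]' 1 30; python3 - <<'E'
from h import *
p=np.load('p.npy');where(p)
E
```

```text
time_s: 3.95
tool_pos: [0.4592, -0.0651, 0.0961]
eef_rot: [-0.182, 0.687, 0.679, 0.184]
wrist_force: [-5.5, -4.0, 6.4]
gripper_width: 0.0133
gripper_force: 32.7
t 3.95 s,y,h [0.0695 0.0897 0.0304] rot [ 0.01  0.05 -0.03] w 0.0133 gf 32.70200192928314 F [-5.5 -4.   6.4] q6 [-0.55  0.6   2.05  0.6   0.87 -1.02]
```

Gripped on 13–14 mm, as expected. Turning clockwise by 38°.

```bash
python3 -m crank '[0,0,0,0,0,5, 0,0,0,0,0,10, 0,0,0,0,0,15, 0,0,0,0,0,20, 0,0,0,0,0,25, 0,0,0,0,0,30, 0,0,0,0,0,34, 0,0,0,0,0,38, 0,0,0,0,0,38, 0,0,0,0,0,38]'; python3 - <<'E'
from h import *
p=np.load('p.npy');where(p)
E
```

```text
time_s: 4.95
tool_pos: [0.459, -0.065, 0.0961]
eef_rot: [-0.232, 0.87, 0.418, 0.115]
wrist_force: [-6.8, -5.4, 8.1]
gripper_width: 0.0133
gripper_force: 32.9
t 4.95 s,y,h [0.0696 0.0899 0.0304] rot [ 0.05  0.04 37.98] w 0.0133 gf 32.93911099433899 F [-6.8 -5.4  8.1] q6 [-0.55  0.6   2.06  0.6   0.87 -0.35]
```

```bash
python3 -m crank '[0,0,0,0,0,0, 0,0,0,0,0,0, 0,0,0,0,0,0, 0,0,0,0,0,0, 0,0,0,0,0,0, 0,0,-0.01,0,0,0, 0,0,-0.03,0,0,0, 0,0,-0.06,0,0,0, 0,0,-0.09,0,0,0, 0,0,-0.09,0,0,0]' 0; python3 - <<'E'
from h import *
p=np.load('p.npy');where(p)
rel(*target(p,.07,-.05,.12,-60))
_,R=target(p,.07,-.09,.03,-80)
c=imaging.get_calibration('wrist')
for phi in(-90,-80,-60,-40,-20,0,20):
    pos,R=target(p,.07,-.09,.028,phi);s=dict(tool_pos=pos,eef_rot=np.roll(R.as_quat(),1));print(phi,[wproj(c,s,world(p,con(.185,y,.006))).round() for y in(.042,-.0065)])
E
```

```text
time_s: 5.95
tool_pos: [0.4606, -0.1127, 0.1768]
eef_rot: [-0.23, 0.871, 0.418, 0.116]
wrist_force: [-0.5, -0.2, -1.0]
gripper_width: 0.0853
gripper_force: 0.0
t 5.95 s,y,h [0.0687 0.0877 0.1241] rot [-0.31 -0.05 37.92] w 0.0853 gf 0.0 F [-0.5 -0.2 -1. ] q6 [-0.62  0.49  1.96  0.49  1.06 -0.27]
shift [0.0857 0.1078 0.0047] turn [  0.27   0.22 -97.92]
-90 [array([569.,  30.]), array([567., 132.])]
-80 [array([523., -18.]), array([542.,  87.])]
-60 [array([397., -84.]), array([458.,  10.])]
-40 [array([249., -88.]), array([341., -27.])]
-20 [array([118., -28.]), array([216., -11.])]
0 [array([34., 71.]), array([116.,  52.])]
20 [array([  1., 183.]), array([ 58., 141.])]
```

```bash
python3 -m crank '[0.05,0.05,-0.01,0,0,-38, 0.086,0.108,-0.01,0,0,-38, 0.086,0.108,-0.01,0,0,-38, 0.086,0.108,-0.01,0,0,-38, 0.086,0.108,-0.01,0,0,-38, 0.086,0.108,-0.01,0,0,-38]'; python3 - <<'E'
from h import *
import cv2
p=np.load('p.npy');where(p);im=imaging.snapshot('wrist');cv2.imwrite('pics/w2.png',im[:,:,::-1])
rel(*target(p,.07,-.09,.07,-85)); rel(*target(p,.07,-.09,.028,-85))
E
```

```text
time_s: 6.55
tool_pos: [0.5969, -0.1153, 0.1828]
eef_rot: [-0.182, 0.686, 0.679, 0.184]
wrist_force: [-0.5, -0.2, -0.4]
gripper_width: 0.0854
gripper_force: 0.0
t 6.55 s,y,h [ 0.0709 -0.0486  0.1298] rot [ 0.03  0.06 -0.08] w 0.0854 gf 0.0 F [-0.5 -0.2 -0.4] q6 [-0.5   0.62  1.66  0.5   1.17 -0.76]
shift [-0.0008  0.0416  0.0599] turn [ 3.000e-02 -7.000e-02 -8.509e+01]
shift [-0.0009  0.0416  0.1019] turn [ 3.000e-02 -7.000e-02 -8.509e+01]
```

View pics/w2.png

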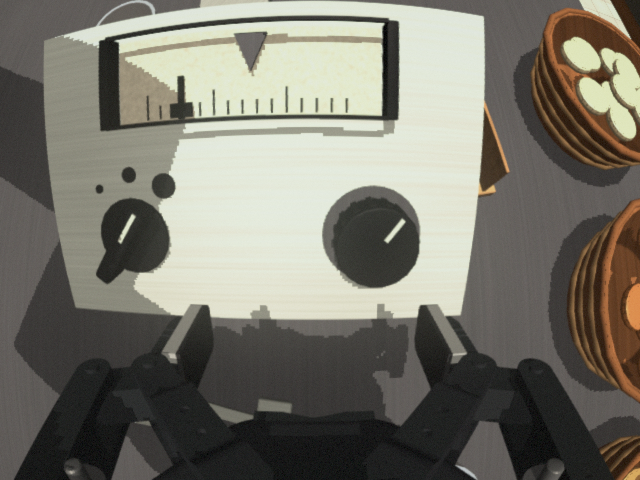

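The selector's white line now points at the large dot. The pointer is at (181,76), the tab at (251,74) and the portion knob near (377,246). Next I'll go to the portion knob with the tool turned −90°.

```bash
python3 -m crank '[0,0.0416,0.03,0,0,-90, 0,0.0416,0.04,0,0,-90, 0,0.0416,0.04,0,0,-90, 0,0.0416,0.04,0,0,-90, 0,0.0416,0.04,0,0,-90, 0,0.0416,0.04,0,0,-90, 0,0.0416,0.04,0,0,-90, 0,0.0416,0.04,0,0,-90, 0,0.0416,0.04,0,0,-90, 0,0.0416,0.04,0,0,-90]'; python3 - <<'E'
from h import *
p=np.load('p.npy');where(p)
rel(*target(p,.07,-.09,.028,-90))
E
```

```text
time_s: 7.6
tool_pos: [0.6386, -0.0961, 0.1486]
eef_rot: [-0.007, 0.038, 0.965, 0.259]
wrist_force: [-0.2, -0.4, -0.3]
gripper_width: 0.0857
gripper_force: 0.0
t 7.6 s,y,h [ 0.0708 -0.09    0.0903] rot [-4.000e-02  3.000e-02 -8.614e+01] w 0.0857 gf 0.0 F [-0.2 -0.4 -0.3] q6 [-0.45  0.7   1.61  0.52  1.14 -2.24]
shift [-0.     -0.0008  0.0623] turn [ 0.05  0.01 -3.86]
```

```bash
python3 -m crank '[0,-0.001,0.025,0,0,-3.9, 0,-0.001,0.04,0,0,-3.9, 0,-0.001,0.052,0,0,-3.9, 0,-0.001,0.06,0,0,-3.9, 0,-0.001,0.0625,0,0,-3.9, 0,-0.001,0.0625,0,0,-3.9, 0,-0.001,0.0625,0,0,-3.9]'; python3 -m crank '[0,0,0,0,0,0, 0,0,0,0,0,0, 0,0,0,0,0,0, 0,0,0,0,0,0, 0,0,0,0,0,0, 0,0,0,0,0,0, 0,0,0,0,0,0]' 1 40; python3 - <<'E'
from h import *
import cv2
p=np.load('p.npy');where(p);im=imaging.snapshot('wrist');cv2.imwrite('pics/w3.png',im[:,:,::-1])
E
```

```text
time_s: 8.3
tool_pos: [0.6395, -0.0659, 0.0944]
eef_rot: [0.002, 0.007, 0.966, 0.259]
wrist_force: [0.9, 0.1, -0.4]
gripper_width: 0.0855
gripper_force: 0.0
time_s: 9.0
tool_pos: [0.6394, -0.0659, 0.0946]
eef_rot: [0.002, 0.007, 0.966, 0.259]
wrist_force: [-2.2, -3.0, 5.7]
gripper_width: 0.055
gripper_force: 40.8
t 9.0 s,y,h [ 0.07   -0.0905  0.0285] rot [-8.000e-02 -1.000e-02 -8.987e+01] w 0.055 gf 40.79764544963837 F [-2.2 -3.   5.7] q6 [-0.41  0.75  1.66  0.57  1.03 -2.34]
```

View pics/w3.png

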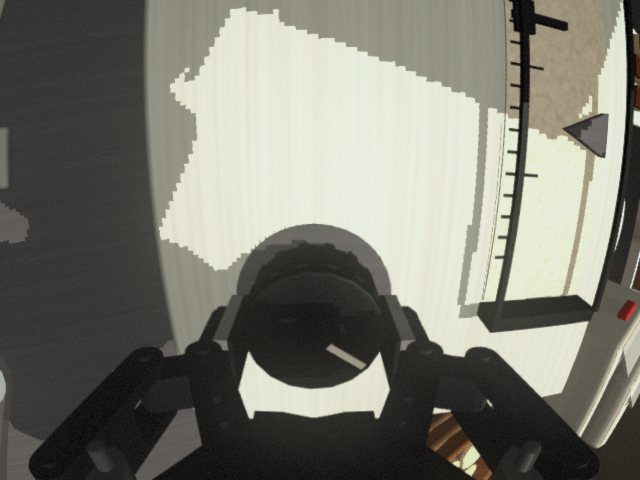

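The knob is gripped, with the pointer tip at (568,28) and the tab tip at (564,129). Turning 60° clockwise should give 21–42 mm of pointer travel, less than the 49 mm needed.

```bash
python3 -m crank '[0,0,0,0,0,7, 0,0,0,0,0,14, 0,0,0,0,0,21, 0,0,0,0,0,28, 0,0,0,0,0,35, 0,0,0,0,0,42, 0,0,0,0,0,49, 0,0,0,0,0,56, 0,0,0,0,0,60, 0,0,0,0,0,60]'; python3 -m crank '[0,0,0,0,0,0, 0,0,0,0,0,0, 0,0,0,0,0,0, 0,0,0,0,0,0, 0,0,0,0,0,0]' 0; python3 -m crank '[0,0,0,0,0,-8, 0,0,0,0,0,-16, 0,0,0,0,0,-24, 0,0,0,0,0,-32, 0,0,0,0,0,-40, 0,0,0,0,0,-48, 0,0,0,0,0,-56, 0,0,0,0,0,-60, 0,0,0,0,0,-60, 0,0,0,0,0,-60]'; python3 - <<'E'
from h import *
import cv2,json
p=np.load('p.npy');where(p);s=get_state();c=imaging.get_calibration('wrist');im=imaging.snapshot('wrist');cv2.imwrite('pics/w4.png',im[:,:,::-1])
json.dump({k:np.array(s[k]).tolist() for k in('tool_pos','eef_rot')},open('s4.json','w'))
print(plane(c,s,(568,28),p,.006),plane(c,s,(564,129),p,.006))
E
```

```text
time_s: 10.05
tool_pos: [0.6393, -0.0661, 0.0945]
eef_rot: [-0.128, 0.49, 0.832, 0.225]
wrist_force: [-2.5, -4.8, 6.2]
gripper_width: 0.0549
gripper_force: 40.8
time_s: 10.55
tool_pos: [0.6392, -0.0655, 0.0939]
eef_rot: [-0.128, 0.489, 0.833, 0.225]
wrist_force: [-0.0, -0.3, 0.4]
gripper_width: 0.0854
gripper_force: 0.0
time_s: 11.55
tool_pos: [0.6392, -0.0656, 0.0939]
eef_rot: [0.001, 0.008, 0.966, 0.259]
wrist_force: [0.3, 0.0, 0.6]
gripper_width: 0.0854
gripper_force: 0.0
t 11.55 s,y,h [ 0.0699 -0.0903  0.0277] rot [-5.000e-02  3.000e-02 -8.972e+01] w 0.0854 gf 0.0 F [0.3 0.  0.6] q6 [-0.41  0.75  1.66  0.57  1.03 -2.34]
(np.float64(0.18663962906471285), np.float64(0.041407397926618586)) (np.float64(0.18460693256324934), np.float64(-0.006736713402312893))
```

View pics/w4.png

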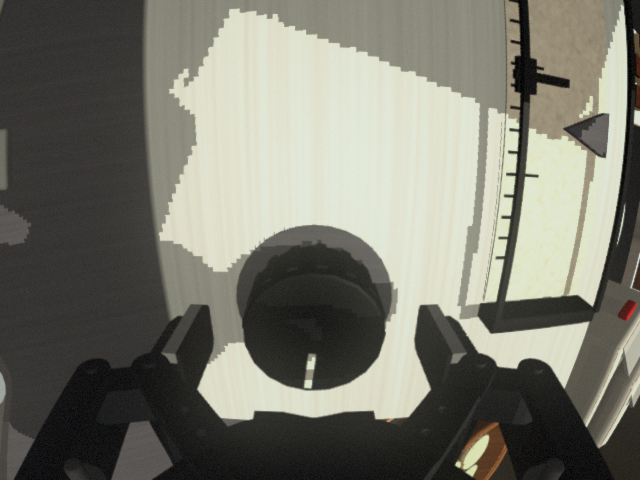

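The pointer tip is now at (568,83) and the tab tip is still at (564,129), so 46 of the original 101 px remain (about 22 mm). I'll regrip and turn 42°.

```bash
cat >> h.py <<'E'
def tips(im,c,s,p):
    """pointer and tab tip y on the panel: sub-pixel intensity centroids across lines s=.180/.203 (h=6 mm)"""
    import cv2
    g=cv2.cvtColor(im,cv2.COLOR_RGB2GRAY).astype(np.float32);ys=np.arange(-.06,.07,.00025);out=[]
    for ss in(.178,.181,.188,.191,.194):
        m=np.array([wproj(c,s,world(p,con(ss,y,.006))) for y in ys],np.float32)
        v=cv2.remap(g,m[None,:,0].copy(),m[None,:,1].copy(),cv2.INTER_LINEAR)[0];d=v<75 if ss<.185 else v<125
        e=np.flatnonzero(np.diff(np.r_[0,d,0]));out.append((ss,[(round((ys[a]+ys[b-1])*500,2),round((b-a)*.25,1)) for a,b in e.reshape(-1,2)]))
    return out
E
python3 - <<'E'
from h import *
import cv2,json
p=np.load('p.npy');s=json.load(open('s4.json'));c=imaging.get_calibration('wrist')
print(plane(c,s,(568,83),p,.006))
for r in tips(cv2.imread('pics/w4.png')[:,:,::-1],c,s,p):print(r)
for r in tips(cv2.imread('pics/w3.png')[:,:,::-1],c,s,p):print(r)
E
python3 -m crank '[0,0,0,0,0,0, 0,0,0,0,0,0, 0,0,0,0,0,0, 0,0,0,0,0,0, 0,0,0,0,0,0, 0,0,0,0,0,0, 0,0,0,0,0,0]' 1 40; python3 -m crank '[0,0,0,0,0,7, 0,0,0,0,0,14, 0,0,0,0,0,21, 0,0,0,0,0,28, 0,0,0,0,0,35, 0,0,0,0,0,39, 0,0,0,0,0,42, 0,0,0,0,0,42, 0,0,0,0,0,42]'; python3 -m crank '[0,0,0,0,0,0, 0,0,0,0,0,0, 0,0,0,0,0,0, 0,0,0,0,0,0, 0,0,0,0,0,0]' 0; python3 -m crank '[0,0,0,0,0,-8, 0,0,0,0,0,-16, 0,0,0,0,0,-24, 0,0,0,0,0,-32, 0,0,0,0,0,-38, 0,0,0,0,0,-42, 0,0,0,0,0,-42, 0,0,0,0,0,-42]'; python3 - <<'E'
from h import *
import cv2,json
p=np.load('p.npy');where(p);s=get_state();c=imaging.get_calibration('wrist');im=imaging.snapshot('wrist');cv2.imwrite('pics/w5.png',im[:,:,::-1])
for r in tips(im,c,s,p):print(r)
a=cv2.resize(im[0:200,460:640],None,fx=3,fy=3,interpolation=cv2.INTER_CUBIC);cv2.imwrite('pics/w5z.png',a[:,:,::-1])
E
```

```text
(np.float64(0.18598997338701498), np.float64(0.014850415413267816))
(0.178, [(np.float64(14.5), np.float64(4.2)), (np.float64(61.63), np.float64(16.5))])
(0.181, [(np.float64(14.5), np.float64(4.2)), (np.float64(62.13), np.float64(15.5))])
(0.188, [(np.float64(-6.5), np.float64(4.8)), (np.float64(62.88), np.float64(14.0))])
(0.191, [(np.float64(-6.5), np.float64(7.2)), (np.float64(63.38), np.float64(13.0))])
(0.194, [(np.float64(-6.5), np.float64(9.8)), (np.float64(63.75), np.float64(12.2))])
(0.178, [(np.float64(41.75), np.float64(4.8)), (np.float64(61.75), np.float64(16.2))])
(0.181, [(np.float64(41.75), np.float64(4.8)), (np.float64(62.13), np.float64(15.5))])
(0.188, [(np.float64(-6.5), np.float64(4.8)), (np.float64(62.88), np.float64(14.0))])
(0.191, [(np.float64(-6.5), np.float64(7.2)), (np.float64(63.38), np.float64(13.0))])
(0.194, [(np.float64(-6.5), np.float64(9.8)), (np.float64(63.75), np.float64(12.2))])
time_s: 12.3
tool_pos: [0.6392, -0.0657, 0.0942]
eef_rot: [0.001, 0.007, 0.966, 0.259]
wrist_force: [-1.6, -2.7, 5.5]
gripper_width: 0.0548
gripper_force: 41.3
time_s: 13
[... 351 characters left out ...]
.094]
eef_rot: [0.001, 0.008, 0.966, 0.259]
wrist_force: [0.0, -0.1, 0.3]
gripper_width: 0.0853
gripper_force: 0.0
t 14.5 s,y,h [ 0.0699 -0.0903  0.0277] rot [-5.000e-02  3.000e-02 -8.973e+01] w 0.0853 gf 0.0 F [ 0.  -0.1  0.3] q6 [-0.41  0.75  1.66  0.57  1.03 -2.34]
(0.178, [(np.float64(-5.87), np.float64(3.5)), (np.float64(61.63), np.float64(16.5))])
(0.181, [(np.float64(-5.75), np.float64(3.8)), (np.float64(62.13), np.float64(15.5))])
(0.188, [(np.float64(-6.5), np.float64(4.8)), (np.float64(62.88), np.float64(14.0))])
(0.191, [(np.float64(-6.5), np.float64(7.2)), (np.float64(63.38), np.float64(13.0))])
(0.194, [(np.float64(-6.5), np.float64(9.8)), (np.float64(63.75), np.float64(12.2))])
```

View pics/w5z.png

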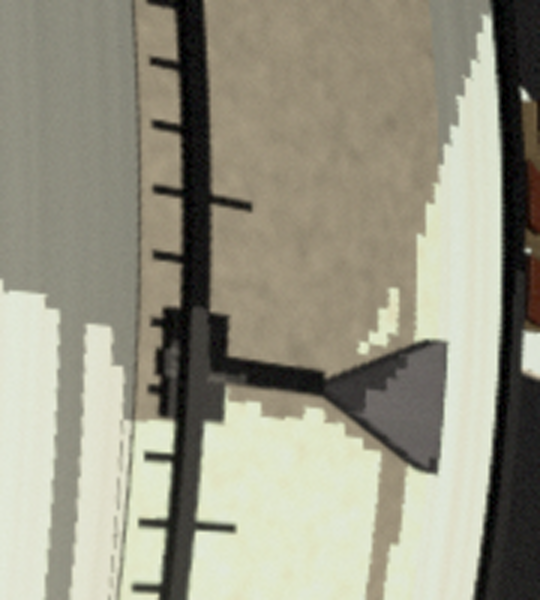

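The pointer meets the tab tip (crop (325,382)), 0.7 mm off against the 3 mm allowed. Retreating straight out, then a last look at both knobs.

```bash
python3 -m crank '[0,0,-0.02,0,0,0, 0,0,-0.05,0,0,0, 0,0,-0.1,0,0,0, 0,0,-0.1,0,0,8, 0,0,-0.1,0,0,16, 0,-0.04,-0.11,0,0,24, 0,-0.04,-0.11,0,0,32, 0,-0.04,-0.11,0,0,40, 0,-0.04,-0.11,0,0,48, 0,-0.04,-0.11,0,0,56]'; python3 -m crank '[0,0,0,0,0,8, 0,0,0,0,0,16, 0,0,0,0,0,24, 0,0,0,0,0,33, 0,0,0,0,0,33, 0,0,0,0,0,33]'; python3 - <<'E'
from h import *
import cv2
p=np.load('p.npy');where(p);s=get_state();c=imaging.get_calibration('wrist');im=imaging.snapshot('wrist');cv2.imwrite('pics/w6.png',im[:,:,::-1])
for r in tips(im,c,s,p)[1:4:2]:print(r)
for a in(0,.55,.65,.75):print(a,[wproj(c,s,world(p,con(.07+d*np.cos(a),.09-d*np.sin(a),.034))).round(1) for d in(.007,.03)])
E
```

```text
time_s: 15.55
tool_pos: [0.6379, -0.1554, 0.1691]
eef_rot: [-0.121, 0.463, 0.848, 0.229]
wrist_force: [-0.5, -0.3, -0.4]
gripper_width: 0.0854
gripper_force: 0.0
time_s: 16.15
tool_pos: [0.638, -0.1553, 0.1691]
eef_rot: [-0.18, 0.681, 0.685, 0.186]
wrist_force: [0.5, 0.3, -0.7]
gripper_width: 0.0849
gripper_force: 0.0
t 16.15 s,y,h [ 0.0298 -0.0902  0.1377] rot [-0.01  0.05 -1.05] w 0.0849 gf 0.0 F [ 0.5  0.3 -0.7] q6 [-0.52  0.7   1.53  0.48  1.23 -0.77]
(0.181, [(np.float64(-6.25), np.float64(3.8))])
(0.191, [(np.float64(-7.37), np.float64(6.0))])
0 [array([ 65.6, 179.3]), array([ 62.8, 147.9])]
0.55 [array([ 69.5, 180.5]), array([ 79.8, 152.4])]
0.65 [array([ 70.1, 181. ]), array([ 82.6, 154.5])]
0.75 [array([ 70.7, 181.6]), array([ 85.4, 157. ])]
```

View pics/w6.png

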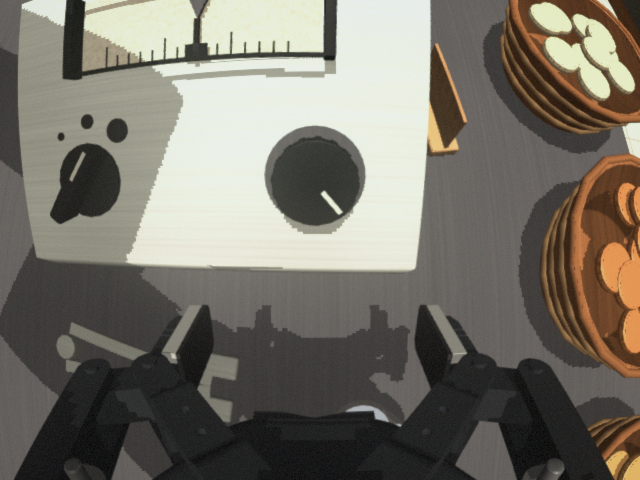

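The selector line runs from (72,180) to (83,153), and the pointer sits under the tab at (199,18). I'll measure the line angle before handing in.

```bash
python3 - <<'E'
from h import *
import cv2
p=np.load('p.npy');c=imaging.get_calibration('wrist');s=get_state();im=cv2.imread('pics/w6.png')
m=np.zeros(im.shape[:2],np.uint8);m[148:186,66:92]=im[148:186,66:92].min(2)>110
k,l,st,cc=cv2.connectedComponentsWithStats(m);i=1+st[1:,4].argmax();print(st[i])
v,u=np.nonzero(l==i);q=np.array([plane(c,s,(a,b),p,.034) for a,b in zip(u,v)])
d=np.linalg.svd(q-q.mean(0))[2][0];print(np.arctan(-d[1]/d[0]),q.mean(0),np.arctan2(.09-q.mean(0)[1],q.mean(0)[0]-.07))
E
```

```text
[ 70 153  15  28  89]
0.6628336634764178 [0.08579823 0.07816365] 0.6430015900955218
```

```bash
python3 -c "
from station import order;print(order.hand_in())"
```

```text
the job is handed in; nothing more can be done
None
```

The job is handed in: the selector measures about 0.65 rad, at the large-cup mark; the pointer is within about 1 mm of the tab tip; both knobs are let go with the gripper clear; and the arm met no bystander that I saw (I did not re-measure the glasses, jar or tongs).

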